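# Take the tracker out of the shield box and press it into the data dock

### The arm

A 7-joint arm with a two-finger parallel gripper is mounted at the origin on the work surface. World frame = base frame: x ahead of the robot, y to its left, z up, the work surface at z = 0. Lengths are in m, angles in rad, forces in N, time in s.
With the tool pointing down it reaches from about 0.4 to 0.85 m from the base axis. Payload 4.5 kg.
Tool frame: the origin (TCP) lies at the very end of the fingers, on their centre line; the grasp point (between the pads) lies 19 mm behind it (r.grip_point_offset is the distance from the TCP to the grasp point, in m); z points along the fingers, y is the line along which they close (so a half turn about z gives the same grasp; the last joint's range is limited). The gripper opens to 88 mm and grips with 3 to 60 N. Pads are 18 mm wide; open, the fingers measure 123 mm over their backs; the gripper's body (75 mm by 187 mm) begins 45 mm behind the grasp point.
Start: joints at [-1.197, 0.689, -0.195, 1.565, 0.157, 0.902, -0.215], TCP at [0.208, 0.589, 0.239] pointing down, gripper open.
Joint ranges: [-3.01, 3.01], [-0.46, 2.08], [-1.47, 1.51], [0.13, 2.56], [-1, 4.14], [0.04, 2.09], [-2.66, 2.66]. Speed limits (rad/s): [2.57, 2.57, 3.14, 3.14, 3.14, 3.14, 3.14].

### API

Orientations are given as a unit quaternion [x, y, z, w].
In Python, from plant import r gives the robot as it stands.
- The arm moves only by the tool carry_out, never from a script. Its argument "rows" is a list of rows, each a list of 3 entries, a list of its own where there are three numbers: the shift along the tool's x, y, z in cm, then the turn, a rotation vector about the tool's x, y, z in degrees, then the closure, from 0 (fully open) to 1 (shut). A call has 1 to 12 rows; each row is the pose to reach, as a shift and turn from the pose commanded when the call began, along the tool's axes at that moment; what a row does not reach only later rows make up. A row lasts 1/10 s, in which the tool goes at most 50 mm and 8.59 degrees, less where a joint would pass 70% of its speed; a pose out of reach is approached as far as the arm can. A call with a gripper value outside its range is refused whole. The fingers move at their own pace and stop on an object; "newtons" is the grip in N (left out, the last holds). Time passes only in rows, so rows that repeat a pose let the fingers close. It gives the time, the measured TCP pose, the force, the opening and the grip force at its end, in the units of the state.
- r.get_state(): the state, without advancing time (a new reading comes with each control period).
- r.snapshot(name): name is "side" or "top"; returns a dict with "image" (480x640x3 uint8, red, green, blue), "fx", "fy", "cx", "cy" (pixels), "pose" (4x4, takes a point from camera to world coordinates). Camera axes: x right, y up, looking along -z (the intrinsics and any distortion apply to the point x, -y, -z); pixel columns grow to the right and rows downward; lengths in m; the calibration is good to about 2 mm. A picture is of the moment at which its call begins. There is no depth.
- r.finish_job(): hands the job in; it is judged then, once.
The state is a dict: "clock": time; "q": joint angles; "qd": joint speeds; "joint_torque": joint torques, N m; "tool_pos": TCP position; "eef_rot": TCP orientation; "contact_force": force on the tool from outside, world axes, zero at the start; "moment": the same for the moment, N m; "opening": opening from 0.0 (shut) to 1.0 (fully open); "finger_force": force on a finger pad.
Only numpy, scipy, OpenCV 4.12 (cv2) and the standard library are available. Lean on these libraries where they do the work, as an engineer would, in place of code of your own. Each camera call takes 0.05 s, during which the arm holds its last target. There are 200 camera calls.

### The job

The orange tracker in the shielded test box has finished its radio test. Lift the box's lid right over until it rests open on its stop, without flinging or dropping it, then take the orange tracker out and press it down in the dock's green cradle until the cradle is fully down, hold it down for a good second so that the dock starts reading, and let go, leaving the tracker standing upright in the cradle and the lid open. Leave everything else on the bench and in the box where it is.

Things in the scene. Friction and masses are not known exactly. Their poses are not given: they have to be found in the camera images.
- shield_box: white metal test box, fixed, left or right of the bench's middle (dock on the other side): 150 (x) x 230 (y) mm, rim 85 mm above the bench, walls with black lining 15 mm. Origin: on the bench under its centre; front (connector panel, handle bar) at its -x. Inside 120 x 200 mm clear, flat white floor plate 25 mm above the bench. Two stop lugs stand out 30 mm behind the rear rim
- lid (a joint): lid angle, rad: 0 shut, 1.75 open on its stop lugs (10 degrees past upright). Lid 150 x 230 x 30 mm, 0.55 kg, hinged at the box's rear (+x) top edge: the handle side rises and swings over to the rear. Latches undone. Falls shut if let go below about 1.3, falls gently back onto its stop beyond; about 2.5 N at the bar lifts it
- lid_bar (a point): middle of the round black handle bar (12 mm thick, 110 mm long, along the box's y), on two arms 40 mm in front of the lid's front face (34 mm clear gap); 99 mm above the bench when shut. From above a gripper can pinch it and let it turn between the fingers as the lid swings. Frame turns with the lid
- lid_hinge (a point): point on the hinge axis (the box's y) midway across the lid, at the box's rear top edge, 85 mm above the bench. With the lid shut the bar lies 190 mm in front of it (box -x) and 14 mm above it. Frame turns with the lid, parallel to the box's when shut
- tracker: orange asset tracker, rigid sealed case 64 (x) x 38 (y) x 50 (z, upright) mm, 0.1 to 0.17 kg; straight sides up to 46 mm, black top panel 52 x 28 mm above. Origin: centre of its underside. Stands upright on the box's floor plate near the middle, long side roughly along the box's x; can be taken from above across its 38 mm width
- dock: black data dock, fixed: frame 100 (x) x 90 (y) mm, 32 mm high, round the green cradle; behind it (+x) a grey housing 38 mm high reaching 72 mm from the origin. Origin: on the bench under the cradle's centre
- cradle_floor (a point): centre of the green sprung cradle's floor (upper face), 34 mm above the bench when up, moves with the cradle; axes as the dock's, z up. Floor 70 (x) x 44 (y) mm: the tracker stands in it, long side along x, either way round, 3 mm to spare all round. Sloping rim 6 mm high opens to 78 x 52 mm at its top; contact pins flush
- cradle (a joint): how far the cradle is pressed down, m: 0 up, 0.008 fully down on its hard stop (rim then flush with the dock's black frame). Spring: 4 N to start it, 12 N fully down; comes up again when let go; the tracker's weight alone does not move it
- ref_tag: blue round reference tag, 28 mm across, 12 mm high, lying loose on the white floor plate near the box's +y wall; bystander, origin under its centre
- spare_tracker: white tracker of the same shape and size as the orange one, standing on the bench beside the dock; bystander
- screwdriver: screwdriver with a red handle, 170 mm long, lying on the bench on the dock's other side, parallel to it; bystander
- multimeter: yellow hand multimeter 170 x 80 x 42 mm lying face up near the power supplies; bystander
- solder_spool: grey reel of solder standing on end, 60 mm across, 48 mm high, near the oscilloscope; bystander
- paste_jar: small jar with a blue cap, 42 mm across, 38 mm high, in the middle at the back of the bench; bystander
- tip_cleaner: black cup with brass wool, 72 mm across, 48 mm high, on the right of the bench; bystander

How it is judged:
On the way, in this order (a step that is already met when the one before it is completed fails the run):
1. the lid is open on its stop (value of joint lid above 1.68 rad), for 0.2 s.
2. the orange tracker stands in the cradle and the cradle is held fully down for a second (value of joint cradle above 0.0068 m and contact force between tracker and cradle above 3 N and x of tracker in the frame of cradle_floor between -0.006 and 0.006 m and y of tracker in the frame of cradle_floor between -0.006 and 0.006 m and z of tracker in the frame of cradle_floor between -0.003 and 0.003 m and angle between tracker's own z axis and vertical below 0.08 rad), for 0.8 s.
At the end, for the whole second after the job is handed in: Lid still on its stop (over 1.68 of 1.75 rad); orange tracker upright in the cradle (5 degrees, underside within 3 mm of its floor, centre within 6 mm in x and y), at rest, cradle sprung up (under 1.5 mm), after the tracker held it down over 6.8 of 8 mm for 0.8 s (value of joint lid above 1.68 rad and velocity of joint lid between -0.1 and 0.1 rad/s and value of joint cradle below 0.0015 m and linear speed of tracker below 0.02 m/s and x of tracker in the frame of cradle_floor between -0.006 and 0.006 m and y of tracker in the frame of cradle_floor between -0.006 and 0.006 m and z of tracker in the frame of cradle_floor between -0.003 and 0.003 m and angle between tracker's own z axis and vertical below 0.08 rad); the robot touches nothing.
It fails at once if the lid was flung open or dropped shut (faster than 3 rad/s) (velocity of joint lid above 3 rad/s or velocity of joint lid below -3 rad/s).
It fails at once if another thing on the bench or in the box was moved by more than 30 mm (distance of any of ref_tag, spare_tracker, screwdriver, multimeter, solder_spool, paste_jar, tip_cleaner from where it was at the start of the episode above 0.03 m).
It also fails if it takes over 69 s, if anything falls off the work surface, if the arm or the gripper's body presses on something with over 40 N, if the wrist force passes 120 N, or if a joint passes its speed limit or range.

## Working session

There is one attempt and no reset: what is moved stays moved. The work goes in short steps, Python scripts to look and compute and a tool call to move; the robot and the scene stay as the last step left them, time stands still between calls to the robot, and variables do not carry over. Pictures are saved under pics/ and viewed, at most 10 in all, crops included, and the job is handed in when it is done.

Besides the shell and the picture viewer there is one more tool, called after ">>>" by a JSON object that holds its "op" and its "data", one argument or row to a line. carry_out: Moves the arm, as the interface text tells. Its arguments: {"type":"object","properties":{"rows":{"type":"array"},"newtons":{"type":"number"}},"required":["rows"]}

```bash
mkdir -p pics && ls && cat > h.py <<'E'
import numpy as np, cv2
from plant import r
def snap(n,f=None):
    s=r.snapshot(n)
    if f: cv2.imwrite('pics/'+f,s['image'][:,:,::-1])
    return s
def ray(s,u,v,z):
    d=np.array([(u-s['cx'])/s['fx'],-(v-s['cy'])/s['fy'],-1.]);P=np.array(s['pose'])
    d=P[:3,:3]@d;o=P[:3,3];return o+d*(z-o[2])/d[2]
def proj(s,p):
    P=np.array(s['pose']);c=P[:3,:3].T@(np.array(p)-P[:3,3])
    return np.array([s['cx']+s['fx']*c[0]/-c[2],s['cy']-s['fy']*c[1]/-c[2]])
E
python3 - <<'E'
from h import *
for n in('top','side'):
    s=snap(n,n+'0.png');print({k:v for k,v in s.items() if k!='image'})
print(r.get_state())
E
```

```text
pics
{'fx': 523.674283937018, 'fy': 523.674283937018, 'cx': 317.8564298448695, 'cy': 250.66659836617342, 'pose': array([[-0.02924469,  0.98039605, -0.19485462,  0.32317596],
       [-0.99956839, -0.02922741,  0.00296442, -0.01857209],
       [-0.00278879,  0.19485722,  0.98082765,  1.28245877],
       [ 0.        ,  0.        ,  0.        ,  1.        ]])}
{'fx': 494.0664964687076, 'fy': 494.0664964687076, 'cx': 318.3787842474201, 'cy': 242.00408054205178, 'pose': array([[ 0.84694921,  0.32177987, -0.42324314, -0.02795923],
       [-0.53154392,  0.53006103, -0.66067872, -0.87283437],
       [ 0.01175158,  0.78453363,  0.6199749 ,  0.92779595],
       [ 0.        ,  0.        ,  0.        ,  1.        ]])}
{'clock': 0.1, 'q': array([-1.1972045 ,  0.68990175, -0.19449979,  1.56618977,  0.15728551,
        0.90249455, -0.21509208]), 'qd': array([-0.00075224, -0.00274278, -0.00155228, -0.00182015, -0.00074375,
       -0.00158513,  0.00096078]), 'joint_torque': array([-2.95508908e-03, -5.28500962e+01, -1.27171598e+00, -1.53837723e+01,
       -5.26025647e-02,  1.99631264e-03,  5.19450100e-05]), 'tool_pos': array([0.20817294, 0.58873771, 0.23800208]), 'eef_rot': array([ 1.69053391e-01,  9.85606568e-01, -7.99205032e-04, -7.83200090e-05]), 'contact_force': array([ 0.35897431, -0.32976899, -0.48360317]), 'moment': array([0.01645551, 0.01864002, 0.01225992]), 'finger_force': 0.0, 'opening': 1.0020265175079104}
```

View pics/top0.png

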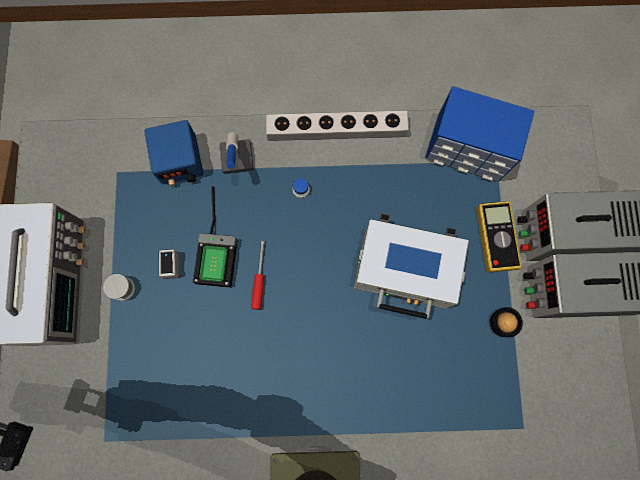

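View pics/side0.png

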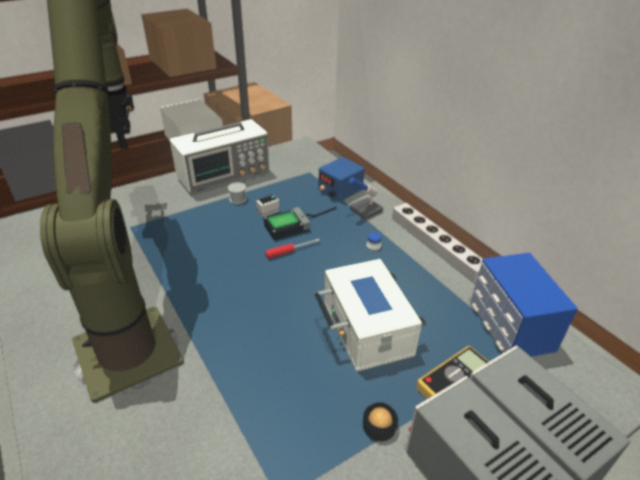

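The top view shows the shut box at about (412,264), with its bar from (380,304) to (430,316). The green cradle is at (213,263). Next I measure the lid, bar and cradle.

```bash
python3 - <<'E'
from h import *
s=snap('top');im=s['image'];hsv=cv2.cvtColor(im,cv2.COLOR_RGB2HSV)
def big(m,x0,y0,x1,y1):
    k=np.zeros_like(m);k[y0:y1,x0:x1]=m[y0:y1,x0:x1]
    c,_=cv2.findContours(k,cv2.RETR_EXTERNAL,cv2.CHAIN_APPROX_NONE);return max(c,key=cv2.contourArea)
def box(c,z,n):
    h=cv2.convexHull(c)[:,0]
    w=np.array([ray(s,u,v,z)[:2] for u,v in h],np.float32)*1000
    (x,y),sz,a=cv2.minAreaRect(w);print(n,np.round((x,y)),np.round(sz),round(a,1))
box(big(cv2.inRange(hsv,(0,0,150),(180,60,255)),345,200,480,320),.115,'lid')
g=cv2.inRange(hsv,(45,100,80),(80,255,255));box(big(g,180,230,250,300),.037,'green')
k=cv2.inRange(im,(0,0,0),(45,45,45));box(big(k,190,225,245,292),.032,'dock')
box(big(k,375,302,436,325),.1,'bar')
box(big(cv2.inRange(hsv,(0,150,80),(8,255,255)),240,230,280,320),.012,'screwdr')
box(big(cv2.inRange(hsv,(0,0,150),(180,60,255)),150,240,185,285),.05,'spare')
E
```

```text
lid [ 527. -235.] [239. 149.] 75.8
green [548. 232.] [58. 84.] 82.8
dock [553. 227.] [ 93. 118.] 82.9
bar [ 415. -209.] [108.  12.] 75.3
screwdr [480. 128.] [23. 84.] 84.5
spare [550. 340.] [62. 36.] 1.7
```

```bash
cat >> h.py <<'E'
from scipy.spatial.transform import Rotation as Ro
def rows(*tg):
    """tg: (x,y,z[m],psi of tool y[deg]) -> shift cm, rotvec deg in present tool axes"""
    st=r.get_state();R=Ro.from_quat(st['eef_rot'])
    for x,y,z,p in tg:
        c,s=np.cos(np.radians(p)),np.sin(np.radians(p))
        D=Ro.from_matrix(np.array([[-s,c,0],[c,s,0],[0,0,-1]]).T)
        print(np.round(R.inv().apply(np.array([x,y,z])-st['tool_pos'])*100,1).tolist(),np.round((R.inv()*D).as_rotvec(degrees=True),1).tolist())
E
python3 - <<'E'
from h import *
rows((.46,.35,.33,40),(.5,0,.33,10),(.415,-.208,.2,-14.4))
E
```

```text
[-31.7, -14.1, -9.2] [-0.1, 0.0, 30.5]
[-47.1, -45.8, -9.1] [-0.1, 0.0, 60.5]
[-46.0, -68.2, 3.9] [-0.1, 0.1, 84.9]
```

>>> {"op": "carry_out", "data": {
  "rows": [
    [[-31.7,-14.1,-9.2],[0,0,30],0],
    [[-31.7,-14.1,-9.2],[0,0,30],0],
    [[-31.7,-14.1,-9.2],[0,0,30],0],
    [[-31.7,-14.1,-9.2],[0,0,30],0],
    [[-31.7,-14.1,-9.2],[0,0,30],0],
    [[-31.7,-14.1,-9.2],[0,0,30],0],
    [[-47,-46,-9.2],[0,0,60],0.3],
    [[-47,-46,-9.2],[0,0,60],0.6],
    [[-47,-46,-9.2],[0,0,60],0.6],
    [[-47,-46,-9.2],[0,0,60],0.6],
    [[-47,-46,-9.2],[0,0,60],0.6],
    [[-47,-46,-9.2],[0,0,60],0.6]
  ]
}}

```text
clock: 1.35
tool_pos: [0.4783, 0.0942, 0.327]
eef_rot: [0.639, 0.769, -0.0, -0.0]
contact_force: [0.3, 1.2, -0.5]
opening: 0.481
finger_force: 0.0
```

```bash
python3 - <<'E'
from h import *
s=r.get_state();print(s['tool_pos'],s['opening'],s['q'])
rows((.415,-.208,.22,-14.4),(.415,-.208,.15,-14.4))
E
```

```text
[0.47827535 0.09420053 0.32701217] 0.4813118844362731 [-0.3538927   0.39365124  0.09521499  1.85300379 -0.0467613   0.89718743
 -0.05256046]
[-28.6, -11.8, 10.7] [-0.0, -0.0, 25.0]
[-28.6, -11.8, 17.7] [-0.0, -0.0, 25.0]
```

>>> {"op": "carry_out", "data": {
  "rows": [
    [[-28.6,-11.8,5],[0,0,25],0.62],
    [[-28.6,-11.8,5],[0,0,25],0.62],
    [[-28.6,-11.8,5],[0,0,25],0.62],
    [[-28.6,-11.8,5],[0,0,25],0.62],
    [[-28.6,-11.8,5],[0,0,25],0.62],
    [[-28.6,-11.8,5],[0,0,25],0.62],
    [[-28.6,-11.8,17.7],[0,0,25],0.62],
    [[-28.6,-11.8,17.7],[0,0,25],0.62],
    [[-28.6,-11.8,17.7],[0,0,25],0.62],
    [[-28.6,-11.8,17.7],[0,0,25],0.62],
    [[-28.6,-11.8,17.7],[0,0,25],0.62]
  ]
}}

```text
clock: 2.45
tool_pos: [0.4147, -0.2066, 0.1502]
eef_rot: [0.791, 0.612, -0.0, -0.0]
contact_force: [0.1, -0.7, 0.1]
opening: 0.377
finger_force: 0.0
```

```bash
python3 - <<'E'
from h import *
s=r.get_state();print(s['tool_pos'],s['opening'],s['clock'])
a=snap('top');b=snap('side')
cv2.imwrite('pics/p1.png',np.hstack([cv2.resize(a['image'][230:350,350:470],(400,400)),cv2.resize(b['image'][230:380,280:430],(400,400))])[:,:,::-1])
rows((.415,-.208,.08,-14.4))
E
```

```text
[ 0.41473787 -0.20664939  0.15019719] 0.37742659529015565 2.45
[-0.1, -0.1, 7.1] [0.2, 0.0, -0.0]
```

View pics/p1.png

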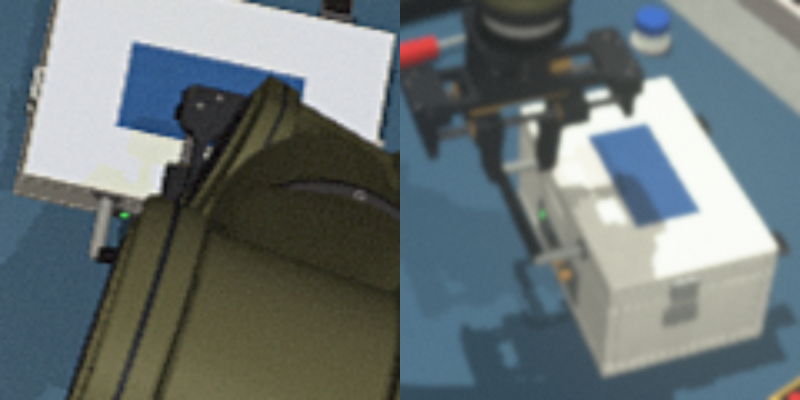

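The side crop shows the two fingers straddling the bar, with the right one over the gap in front of the lid. I descend and pinch.

>>> {"op": "carry_out", "data": {
  "rows": [
    [[0,-0.1,3],[0,0,0],0.62],
    [[0,-0.1,5],[0,0,0],0.62],
    [[0,-0.1,6],[0,0,0],0.62],
    [[0,-0.1,7],[0,0,0],0.62],
    [[0,-0.1,7],[0,0,0],0.62],
    [[0,-0.1,7],[0,0,0],0.8],
    [[0,-0.1,7],[0,0,0],1],
    [[0,-0.1,7],[0,0,0],1],
    [[0,-0.1,7],[0,0,0],1],
    [[0,-0.1,7],[0,0,0],1]
  ],
  "newtons": 12
}}

```text
clock: 3.55
tool_pos: [0.4151, -0.2069, 0.0805]
eef_rot: [0.79, 0.613, 0.001, 0.001]
contact_force: [2.2, 0.4, 5.6]
opening: 0.128
finger_force: 11.4
```

```bash
python3 - <<'E'
import numpy as np
for t in np.r_[.03,.08,np.arange(.15,1.76,.07),1.75]:
    print(round(t,2),round(19-19*np.cos(t)+1.4*np.sin(t),1),round(-(19*np.sin(t)+1.4*np.cos(t)-1.4),1))
E
```

```text
0.03 0.1 -0.6
0.08 0.2 -1.5
0.15 0.4 -2.8
0.22 0.8 -4.1
0.29 1.2 -5.4
0.36 1.7 -6.6
0.43 2.3 -7.8
0.5 3.0 -8.9
0.57 3.8 -10.0
0.64 4.6 -11.1
0.71 5.5 -12.0
0.78 6.5 -13.0
0.85 7.5 -13.8
0.92 8.6 -14.6
0.99 9.7 -15.3
1.06 10.9 -15.9
1.13 12.2 -16.4
1.2 13.4 -16.8
1.27 14.7 -17.2
1.34 16.0 -17.4
1.41 17.3 -17.6
1.48 18.7 -17.6
1.55 20.0 -17.6
1.62 21.3 -17.5
1.69 22.6 -17.3
1.75 23.8 -17.0
```

>>> {"op": "carry_out", "data": {
  "rows": [
    [[0,0.1,-0.6],[0,0,0],1],
    [[0,0.2,-1.5],[0,0,0],1],
    [[0,0.4,-2.8],[0,0,0],1],
    [[0,0.8,-4.1],[0,0,0],1],
    [[0,1.2,-5.4],[0,0,0],1],
    [[0,1.7,-6.6],[0,0,0],1],
    [[0,2.3,-7.8],[0,0,0],1],
    [[0,3.0,-8.9],[0,0,0],1],
    [[0,3.8,-10.0],[0,0,0],1],
    [[0,3.8,-10.0],[0,0,0],1]
  ]
}}

```text
clock: 4.55
tool_pos: [0.4545, -0.2168, 0.1816]
eef_rot: [0.79, 0.613, 0.002, 0.003]
contact_force: [8.8, -3.7, -9.7]
opening: 0.116
finger_force: 12.6
```

```bash
python3 - <<'E'
from h import *
s=r.get_state();print(s['tool_pos'],s['opening'],s['contact_force'])
a=snap('top');b=snap('side')
cv2.imwrite('pics/p2.png',np.hstack([cv2.resize(a['image'][190:340,330:480],(400,400)),cv2.resize(b['image'][200:380,270:450],(400,400))])[:,:,::-1])
E
```

```text
[ 0.45447837 -0.21684063  0.18159039] 0.11554137803253016 [ 8.84543699 -3.74864177 -9.71699903]
```

View pics/p2.png

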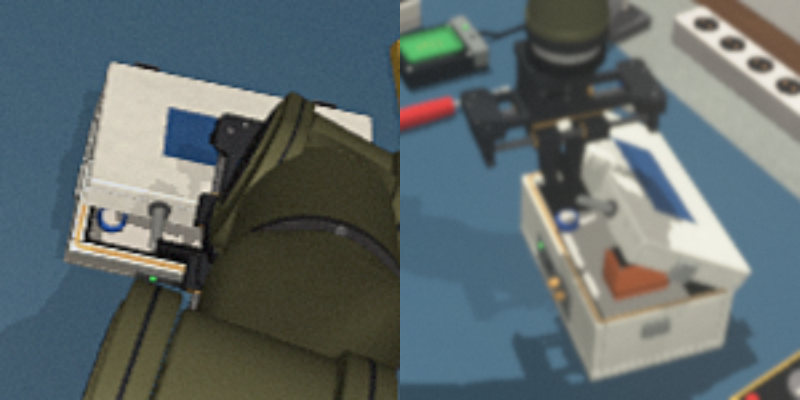

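The lid is about 0.57 rad open and the fingers still hold the bar. The wrist force pulls toward the hinge, so I pull the arc in slightly and continue.

>>> {"op": "carry_out", "data": {
  "rows": [
    [[0,1.0,-0.9],[0,0,0],1],
    [[0,2.0,-1.8],[0,0,0],1],
    [[0,3.0,-2.8],[0,0,0],1],
    [[0,4.0,-3.6],[0,0,0],1],
    [[0,5.1,-4.4],[0,0,0],1],
    [[0,6.2,-5.1],[0,0,0],1],
    [[0,7.4,-5.7],[0,0,0],1],
    [[0,8.6,-6.2],[0,0,0],1],
    [[0,9.8,-6.6],[0,0,0],1],
    [[0,11.1,-6.9],[0,0,0],1],
    [[0,11.1,-6.9],[0,0,0],1]
  ]
}}

```text
clock: 5.75
tool_pos: [0.5574, -0.2429, 0.2482]
eef_rot: [0.79, 0.613, -0.001, -0.001]
contact_force: [1.0, 0.2, -5.6]
opening: 0.114
finger_force: 12.3
```

>>> {"op": "carry_out", "data": {
  "rows": [
    [[0,1.3,-0.2],[0,0,0],1],
    [[0,2.6,-0.3],[0,0,0],1],
    [[0,4.0,-0.3],[0,0,0],1],
    [[0,5.3,-0.3],[0,0,0],1],
    [[0,6.6,-0.2],[0,0,0],1],
    [[0,7.9,0],[0,0,0],1],
    [[0,8.5,0.2],[0,0,0],1],
    [[0,9.0,0.3],[0,0,0],1],
    [[0,9.0,0.3],[0,0,0],1],
    [[0,9.0,0.3],[0,0,0],1]
  ]
}}

```text
clock: 6.75
tool_pos: [0.6438, -0.2647, 0.2449]
eef_rot: [0.79, 0.613, -0.0, -0.002]
contact_force: [-0.8, 4.4, -7.6]
opening: 0.101
finger_force: 12.5
```

>>> {"op": "carry_out", "data": {
  "rows": [
    [[0,0,0],[0,0,0],0.6],
    [[0,0,0],[0,0,0],0.5],
    [[0,0,0],[0,0,0],0.5],
    [[0,0,-2],[0,0,0],0.5],
    [[0,0,-4],[0,0,0],0.5],
    [[0,0,-7],[0,0,0],0.5],
    [[0,0,-10],[0,0,0],0.4],
    [[-5,-5,-10],[0,0,0],0.4],
    [[-10,-10,-10],[0,0,0],0.4],
    [[-15,-15,-10],[0,0,0],0.4],
    [[-20,-20,-10],[0,0,0],0.4],
    [[-24,-20,-10],[0,0,0],0.4]
  ]
}}

```text
clock: 7.95
tool_pos: [0.4352, -0.4037, 0.3473]
eef_rot: [0.791, 0.612, 0.0, 0.001]
contact_force: [0.7, -0.5, 0.9]
opening: 0.597
finger_force: 0.0
```

```bash
python3 - <<'E'
from h import *
s=r.get_state();print(s['tool_pos'],s['opening'],s['contact_force'])
a=snap('top');b=snap('side')
cv2.imwrite('pics/p3.png',np.hstack([cv2.resize(a['image'][170:320,340:490],(400,400)),cv2.resize(b['image'][200:380,290:470],(400,400))])[:,:,::-1])
E
```

```text
[ 0.43517615 -0.40372775  0.34731793] 0.5970246497598165 [ 0.73571041 -0.51447799  0.91475811]
```

View pics/p3.png

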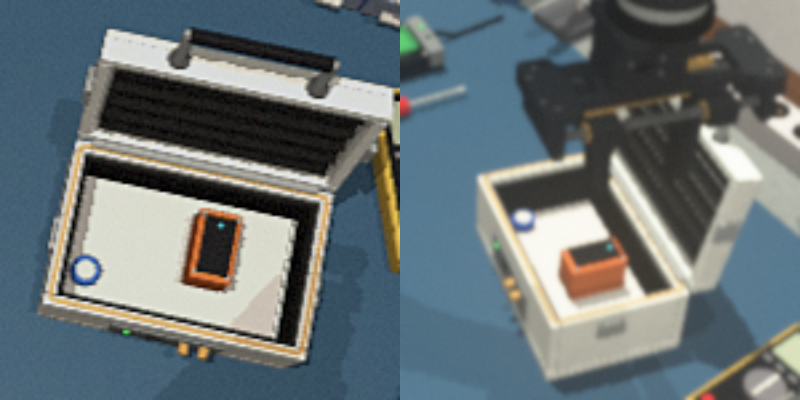

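The lid rests open. In the top crop the orange tracker is at about (213,250), i.e. near full-frame (420,264), with its long side close to image vertical, and the blue tag is clear of it. I measure the tracker panel and the cradle in both views.

```bash
cat > m.py <<'E'
from h import *
def cont(m,x0,y0,x1,y1):
    k=np.zeros_like(m);k[y0:y1,x0:x1]=m[y0:y1,x0:x1]
    c,_=cv2.findContours(k,cv2.RETR_EXTERNAL,cv2.CHAIN_APPROX_NONE);return cv2.convexHull(max(c,key=cv2.contourArea))
def rect(s,c,z):
    w=np.array([ray(s,u,v,z)[:2] for u,v in c[:,0]],np.float32)*1000
    (x,y),sz,a=cv2.minAreaRect(w);return np.round((x,y),1),np.round(sz),round(a,1)
E
python3 - <<'E'
from m import *
for n,bo,bg in(('top',(400,235,440,285),(180,230,250,300)),('side',(365,295,440,340),(255,205,310,240))):
    s=snap(n);im=s['image'];h=cv2.cvtColor(im,cv2.COLOR_RGB2HSV)
    g=cont(cv2.inRange(h,(45,100,60),(80,255,255)),*bg);print(n,'green',rect(s,g,.04))
    o=cont(cv2.inRange(h,(3,140,80),(16,255,255)),*bo);print(n,'orange hull',o[:,0].min(0),o[:,0].max(0),rect(s,o,.071))
    hull=np.zeros(im.shape[:2],np.uint8);cv2.fillPoly(hull,[o],255)
    k=cv2.inRange(im,(0,0,0),(60,60,60))&hull
    p=cont(k,*bo);print(n,'panel',rect(s,p,.075))
E
```

```text
top green (array([547. , 231.2]), array([59., 84.]), 82.8)
top orange hull [409 248] [426 278] (array([ 524.6, -246.1]), array([70., 37.]), 16.4)
top panel (array([ 526.6, -261.2]), array([24., 44.]), 76.2)
side green (array([543.8, 225.3]), array([66., 85.]), 80.9)
side orange hull [365 314] [392 332] (array([ 512.9, -290.9]), array([55., 63.]), 51.4)Traceback (most recent call last):
  File "<stdin>", line 8, in <module>
  File "m.py", line 4, in cont
    c,_=cv2.findContours(k,cv2.RETR_EXTERNAL,cv2.CHAIN_APPROX_NONE);return cv2.convexHull(max(c,key=cv2.contourArea))
                                                                                          ~~~^^^^^^^^^^^^^^^^^^^^^^^
ValueError: max() iterable argument is empty
```

```bash
python3 - <<'E'
from m import *
out=[]
for n,bo,bg in(('top',(403,240,436,284),(180,230,250,300)),('side',(535,300,580,340),(255,205,310,240))):
    s=snap(n);im=s['image'];h=cv2.cvtColor(im,cv2.COLOR_RGB2HSV)
    m=cv2.inRange(h,(0,110,60),(20,255,255));ys,xs=np.nonzero(m[bo[1]:bo[3],bo[0]:bo[2]])
    o=cv2.convexHull(np.c_[xs+bo[0],ys+bo[1]].astype(np.int32));print(n,o[:,0].min(0),o[:,0].max(0),rect(s,o,.071))
    hull=np.zeros(im.shape[:2],np.uint8);cv2.fillPoly(hull,[o],255)
    k=cv2.inRange(h,(0,0,0),(180,255,75))&hull&~m
    if k.any():p=cont(k,*bo);print(n,'panel',rect(s,p,.075),cv2.contourArea(p))
    out.append(cv2.resize(im[bo[1]-5:bo[3]+5,bo[0]-10:bo[2]+10],(380,400),interpolation=cv2.INTER_NEAREST))
cv2.imwrite('pics/p4.png',np.hstack(out)[:,:,::-1])
E
```

```text
top [409 248] [430 278] (array([ 526.9, -259.3]), array([42., 70.]), 75.9)
top panel (array([ 529.3, -262.4]), array([26., 50.]), 75.6) 226.0
side [573 313] [579 328] (array([ 918.8, -523.7]), array([51., 13.]), 35.3)
```

View pics/p4.png

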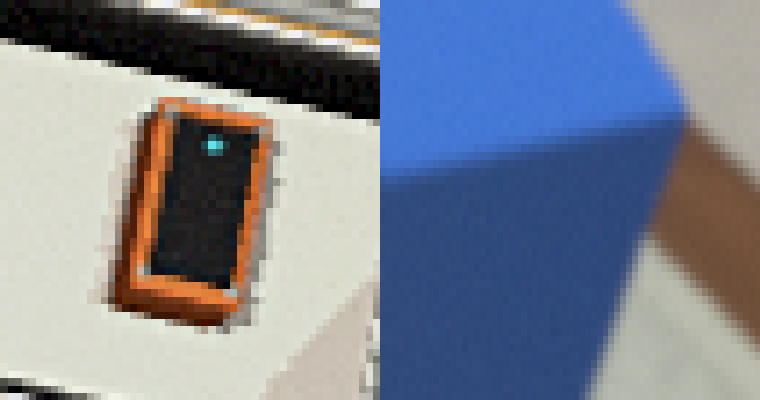

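The tracker panel centre is at (529, -262) mm, with the tracker's y axis at 75.6 degrees. In the picture the tracker is the orange block with a black panel, centred near (200,210). The right half missed the tracker because I offset its region of interest wrongly.

```bash
python3 - <<'E'
from h import *
rows((.45,-.30,.34,75.6),(.529,-.262,.25,75.6),(.529,-.262,.14,75.6))
E
```

```text
[10.2, -1.5, 0.6] [0.1, 0.0, -90.0]
[15.8, 5.2, 9.6] [0.1, 0.0, -90.0]
[15.8, 5.2, 20.6] [0.1, 0.0, -90.0]
```

>>> {"op": "carry_out", "data": {
  "rows": [
    [[10.2,-1.5,0],[0,0,-90],0.3],
    [[10.2,-1.5,0],[0,0,-90],0.3],
    [[10.2,-1.5,0],[0,0,-90],0.3],
    [[10.2,-1.5,0],[0,0,-90],0.3],
    [[10.2,-1.5,0],[0,0,-90],0.3],
    [[10.2,-1.5,0],[0,0,-90],0.3],
    [[10.2,-1.5,0],[0,0,-90],0.3],
    [[10.2,-1.5,0],[0,0,-90],0.3],
    [[10.2,-1.5,0],[0,0,-90],0.3],
    [[10.2,-1.5,0],[0,0,-90],0.3],
    [[15.8,5.2,6],[0,0,-90],0.3],
    [[15.8,5.2,9.6],[0,0,-90],0.3]
  ]
}}

```text
clock: 9.45
tool_pos: [0.5159, -0.2692, 0.278]
eef_rot: [0.124, 0.992, -0.0, 0.004]
contact_force: [1.1, -0.2, -0.5]
opening: 0.703
finger_force: 0.0
```

```bash
python3 - <<'E'
from h import *
s=r.get_state();print(s['tool_pos'],s['opening'],s['q'])
rows((.529,-.262,.14,75.6),(.529,-.262,.10,75.6))
E
```

```text
[ 0.51587395 -0.26918509  0.27797256] 0.7032561281034788 [ 0.51469074  0.58150801 -0.18810837  1.65976199  0.12897373  0.90383741
  1.59980219]
[-1.0, 1.0, 13.8] [0.0, 0.5, 0.1]
[-0.9, 1.0, 17.8] [0.0, 0.5, 0.1]
```

>>> {"op": "carry_out", "data": {
  "rows": [
    [[-1,1,4],[0,0,0],0.3],
    [[-1,1,8],[0,0,0],0.3],
    [[-1,1,12],[0,0,0],0.3],
    [[-1,1,16],[0,0,0],0.3],
    [[-1,1,17.8],[0,0,0],0.3],
    [[-1,1,17.8],[0,0,0],0.3]
  ]
}}

```text
clock: 10.05
tool_pos: [0.5227, -0.2608, 0.0954]
eef_rot: [0.124, 0.992, 0.001, -0.002]
contact_force: [-1.4, 0.4, 1.2]
opening: 0.696
finger_force: 0.0
```

```bash
python3 - <<'E'
from h import *
s=r.get_state();print(s['tool_pos'],s['opening'])
a=snap('top');b=snap('side')
cv2.imwrite('pics/p5.png',np.hstack([cv2.resize(a['image'][190:310,350:470],(400,400)),cv2.resize(b['image'][220:360,300:440],(400,400))])[:,:,::-1])
rows((.529,-.262,.038,75.6))
E
```

```text
[ 0.5227339  -0.26080978  0.09544554] 0.6958824166414252
[-0.4, 0.1, 6.1] [0.0, 0.1, 0.0]
```

View pics/p5.png

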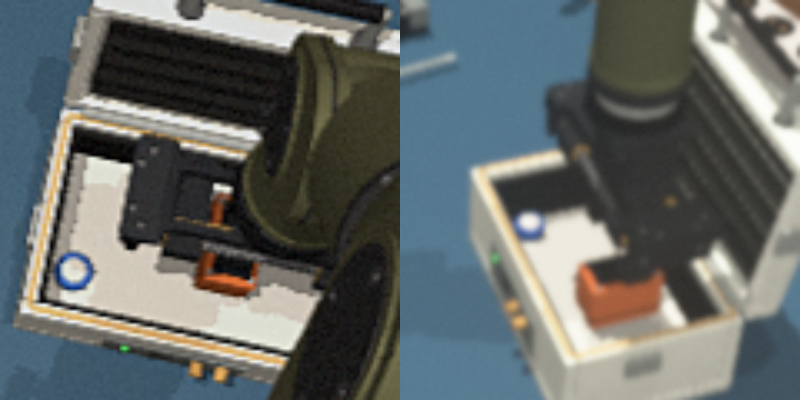

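The fingers straddle the tracker across its width. I lower 5.8 cm and grip.

>>> {"op": "carry_out", "data": {
  "rows": [
    [[-0.4,0.1,3],[0,0,0],0.3],
    [[-0.4,0.1,5],[0,0,0],0.3],
    [[-0.4,0.1,5.8],[0,0,0],0.3],
    [[-0.4,0.1,5.8],[0,0,0],0.3],
    [[-0.4,0.1,5.8],[0,0,0],0.5],
    [[-0.4,0.1,5.8],[0,0,0],0.7],
    [[-0.4,0.1,5.8],[0,0,0],0.9],
    [[-0.4,0.1,5.8],[0,0,0],1],
    [[-0.4,0.1,5.8],[0,0,0],1]
  ],
  "newtons": 35
}}

```text
clock: 11.05
tool_pos: [0.5281, -0.2635, 0.0413]
eef_rot: [0.126, 0.992, -0.0, 0.001]
contact_force: [-0.0, 0.3, 5.4]
opening: 0.425
finger_force: 35.0
```

```bash
python3 - <<'E'
from h import *
rows((.528,-.2635,.16,75.6),(.5,0,.2,79),(.547,.2315,.14,82.8))
E
```

```text
[-0.0, 0.0, -11.9] [0.0, 0.1, -0.1]
[9.3, 24.8, -15.9] [0.0, 0.1, -3.5]
[10.5, 48.4, -9.9] [0.0, 0.1, -7.3]
```

>>> {"op": "carry_out", "data": {
  "rows": [
    [[0,0,-1.5],[0,0,0],1],
    [[0,0,-4],[0,0,0],1],
    [[0,0,-8],[0,0,0],1],
    [[0,0,-12],[0,0,0],1],
    [[0,0,-15],[0,0,0],1],
    [[1.5,4,-16],[0,0,-1],1],
    [[3,8,-16],[0,0,-1],1],
    [[4.5,12,-16],[0,0,-2],1],
    [[6,16,-16],[0,0,-2],1],
    [[7.5,20,-16],[0,0,-3],1],
    [[9.3,24.8,-16],[0,0,-3.5],1],
    [[9.3,24.8,-16],[0,0,-3.5],1]
  ]
}}

```text
clock: 12.25
tool_pos: [0.4983, 0.0087, 0.2012]
eef_rot: [0.089, 0.996, 0.003, -0.0]
contact_force: [-0.1, -0.1, -1.6]
opening: 0.428
finger_force: 35.0
```

```bash
python3 - <<'E'
from h import *
rows((.547,.2315,.15,82.8),(.547,.2315,.09,82.8))
E
```

```text
[-0.8, 22.8, 5.2] [0.3, -0.0, -3.0]
[-0.8, 22.7, 11.2] [0.3, -0.0, -3.0]
```

>>> {"op": "carry_out", "data": {
  "rows": [
    [[0,4.5,1],[0,0,-1],1],
    [[0,9,2],[0,0,-2],1],
    [[-0.5,14,4],[0,0,-3],1],
    [[-0.8,19,6],[0,0,-3],1],
    [[-0.8,22,7],[0.3,0,-3],1],
    [[-0.8,22.8,8],[0.3,0,-3],1],
    [[-0.8,22.8,8],[0.3,0,-3],1],
    [[-0.8,22.8,8],[0.3,0,-3],1]
  ]
}}

```text
clock: 13.05
tool_pos: [0.5504, 0.2197, 0.1206]
eef_rot: [0.07, 0.998, -0.004, -0.0]
contact_force: [-0.6, -0.4, -1.3]
opening: 0.429
finger_force: 35.0
```

```bash
python3 - <<'E'
from h import *
s=r.get_state();print(s['tool_pos'],s['opening'],s['clock'])
a=snap('top');b=snap('side')
cv2.imwrite('pics/p6.png',np.hstack([cv2.resize(a['image'][210:310,160:260],(400,400)),cv2.resize(b['image'][150:250,240:340],(400,400))])[:,:,::-1])
rows((.547,.2315,.06,82.8))
E
```

```text
[0.55039408 0.21966453 0.12061973] 0.4290834587826407 13.05
[0.6, 1.2, 6.1] [-0.4, 0.0, -1.0]
```

View pics/p6.png

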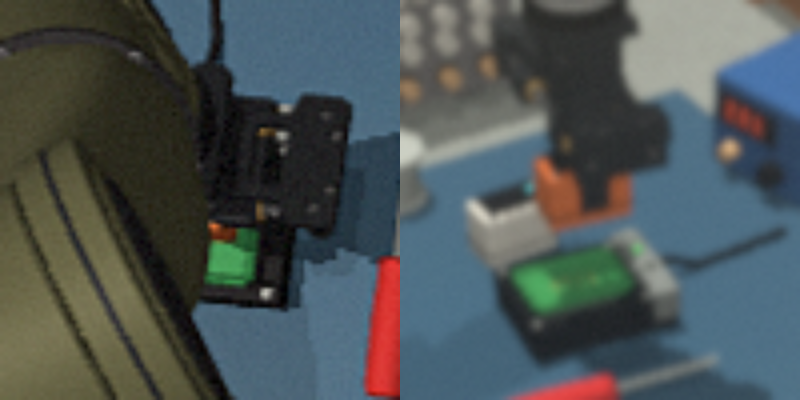

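The tracker hangs by the cradle, still about 12 mm short in y. I let it settle, then measure again.

>>> {"op": "carry_out", "data": {
  "rows": [
    [[0,0,0],[0,0,0],1],
    [[0,0,0],[0,0,0],1],
    [[0,0,0],[0,0,0],1]
  ]
}}

```text
clock: 13.45
tool_pos: [0.5506, 0.2216, 0.1207]
eef_rot: [0.07, 0.998, -0.003, -0.0]
contact_force: [0.5, 0.0, -1.6]
opening: 0.429
finger_force: 35.0
```

```bash
python3 - <<'E'
from m import *
rows((.5475,.232,.09,82.8))
st=r.get_state();T=st['tool_pos'];R=Ro.from_quat(st['eef_rot']).as_matrix()
s=snap('side');im=s['image'];h=cv2.cvtColor(im,cv2.COLOR_RGB2HSV)
m=cv2.inRange(h,(0,130,60),(18,255,255));y,x=np.nonzero(m[170:215,360-0-0:420] if 0 else m[170:215,365-95:305]);print('obs',x.min()+270,x.max()+270,y.min()+170,y.max()+170)
P=[]
for a in(-.032,.032):
  for b in(-.019,.019):
    for c in(.016,-.030):P.append(proj(s,T+R@np.array([a,b,c])))
P=np.array(P);print('pred',P.min(0),P.max(0)); print(P.round(0).tolist())
E
```

```text
[0.5, 1.0, 3.1] [-0.3, 0.0, -0.8]
obs 274 295 189 205
pred [271.49566902 183.2399339 ] [296.81535086 207.37652997]
[[297.0, 203.0], [297.0, 189.0], [292.0, 196.0], [292.0, 183.0], [277.0, 207.0], [276.0, 194.0], [272.0, 201.0], [271.0, 188.0]]
```

>>> {"op": "carry_out", "data": {
  "rows": [
    [[0.5,1.0,0],[-0.3,0,-0.8],1],
    [[0.5,1.0,0],[-0.3,0,-0.8],1],
    [[0.5,1.0,2],[-0.3,0,-0.8],1],
    [[0.5,1.0,4],[-0.3,0,-0.8],1],
    [[0.5,1.0,5],[-0.3,0,-0.8],1],
    [[0.5,1.0,5],[-0.3,0,-0.8],1],
    [[0.5,1.0,5],[-0.3,0,-0.8],1]
  ]
}}

```text
clock: 14.2
tool_pos: [0.547, 0.2328, 0.0706]
eef_rot: [0.062, 0.998, 0.0, 0.0]
contact_force: [0.2, -0.2, -1.0]
opening: 0.426
finger_force: 35.0
```

```bash
python3 - <<'E'
from h import *
rows((.5475,.232,.05,82.8))
print(r.get_state()['tool_pos'])
b=snap('side')
cv2.imwrite('pics/p7.png',cv2.resize(b['image'][170:250,240:340],(800,600),interpolation=cv2.INTER_CUBIC)[:,:,::-1])
E
```

```text
[-0.1, -0.1, 2.1] [0.0, 0.0, 0.1]
[0.54700944 0.2328071  0.07057454]
```

View pics/p7.png

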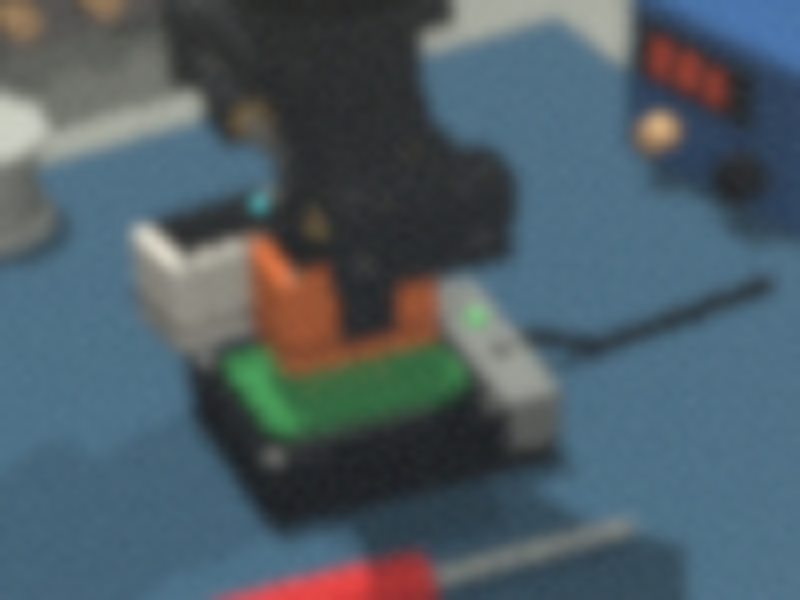

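The tracker is over the cradle, bottom edge at about (365,360) in the crop, and lined up with it. I lower gently onto the floor.

>>> {"op": "carry_out", "data": {
  "rows": [
    [[-0.1,-0.1,0.5],[0,0,0],1],
    [[-0.1,-0.1,1.0],[0,0,0],1],
    [[-0.1,-0.1,1.4],[0,0,0],1],
    [[-0.1,-0.1,1.7],[0,0,0],1],
    [[-0.1,-0.1,2.0],[0,0,0],1],
    [[-0.1,-0.1,2.0],[0,0,0],1]
  ]
}}

```text
clock: 14.85
tool_pos: [0.5476, 0.2314, 0.0502]
eef_rot: [0.063, 0.998, -0.0, -0.0]
contact_force: [-0.7, 0.0, 2.9]
opening: 0.422
finger_force: 35.0
```

>>> {"op": "carry_out", "data": {
  "rows": [
    [[0,0,0.2],[0,0,0],1],
    [[0,0,0.4],[0,0,0],1],
    [[0,0,0.6],[0,0,0],1],
    [[0,0,0.8],[0,0,0],1],
    [[0,0,0.8],[0,0,0],1],
    [[0,0,0.8],[0,0,0],1]
  ],
  "newtons": 45
}}

```text
clock: 15.45
tool_pos: [0.5476, 0.2314, 0.0431]
eef_rot: [0.062, 0.998, 0.0, -0.0]
contact_force: [-3.1, -0.9, 8.2]
opening: 0.427
finger_force: 45.0
```

>>> {"op": "carry_out", "data": {
  "rows": [
    [[0,0,0.1],[0,0,0],1],
    [[0,0,0.2],[0,0,0],1],
    [[0,0,0.3],[0,0,0],1],
    [[0,0,0.3],[0,0,0],1],
    [[0,0,0.3],[0,0,0],1]
  ]
}}

```text
clock: 15.95
tool_pos: [0.5477, 0.2314, 0.0422]
eef_rot: [0.063, 0.998, 0.0, 0.0]
contact_force: [-6.1, -2.6, 25.3]
opening: 0.427
finger_force: 45.0
```

The cradle is on its hard stop (25 N at full travel). I hold it there.

>>> {"op": "carry_out", "data": {
  "rows": [
    [[0,0,0],[0,0,0],1],
    [[0,0,0],[0,0,0],1],
    [[0,0,0],[0,0,0],1],
    [[0,0,0],[0,0,0],1],
    [[0,0,0],[0,0,0],1],
    [[0,0,0],[0,0,0],1],
    [[0,0,0],[0,0,0],1],
    [[0,0,0],[0,0,0],1],
    [[0,0,0],[0,0,0],1],
    [[0,0,0],[0,0,0],1],
    [[0,0,0],[0,0,0],1],
    [[0,0,0],[0,0,0],1]
  ]
}}

```text
clock: 17.15
tool_pos: [0.5477, 0.2314, 0.0421]
eef_rot: [0.063, 0.998, 0.0, 0.0]
contact_force: [-6.1, -2.6, 25.6]
opening: 0.425
finger_force: 45.0
```

>>> {"op": "carry_out", "data": {
  "rows": [
    [[0,0,-0.3],[0,0,0],1],
    [[0,0,-0.6],[0,0,0],1],
    [[0,0,-0.9],[0,0,0],1],
    [[0,0,-1.0],[0,0,0],1],
    [[0,0,-1.0],[0,0,0],1],
    [[0,0,-1.0],[0,0,0],0.5],
    [[0,0,-1.0],[0,0,0],0.35],
    [[0,0,-1.0],[0,0,0],0.3],
    [[0,0,-1.0],[0,0,0],0.3],
    [[0,0,-1.0],[0,0,0],0.3]
  ]
}}

```text
clock: 18.15
tool_pos: [0.5478, 0.2314, 0.0491]
eef_rot: [0.063, 0.998, 0.0, -0.0]
contact_force: [-0.4, -0.5, -0.1]
opening: 0.7
finger_force: 0.0
```

>>> {"op": "carry_out", "data": {
  "rows": [
    [[0,0,-1],[0,0,0],0.3],
    [[0,0,-3],[0,0,0],0.3],
    [[0,0,-7],[0,0,0],0.3],
    [[0,0,-11],[0,0,0],0.3],
    [[0,0,-15],[0,0,0],0.3],
    [[5,-5,-18],[0,0,0],0.3],
    [[10,-8,-18],[0,0,0],0.3],
    [[12,-12,-18],[0,0,0],0.3],
    [[12,-17,-18],[0,0,0],0.3],
    [[12,-21,-18],[0,0,0],0.3],
    [[12,-21,-18],[0,0,0],0.3],
    [[12,-21,-18],[0,0,0],0.3]
  ]
}}

```text
clock: 19.35
tool_pos: [0.4022, 0.0361, 0.23]
eef_rot: [0.065, 0.998, -0.0, 0.0]
contact_force: [-0.1, 0.1, 0.4]
opening: 0.702
finger_force: 0.0
```

```bash
python3 - <<'E'
from m import *
s=snap('top');im=s['image'];b=snap('side')
cv2.imwrite('pics/p8.png',np.hstack([cv2.resize(im[215:300,175:260],(400,400)),cv2.resize(b['image'][150:350,230:450],(400,400))])[:,:,::-1])
E
```

```text
(no output)
```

View pics/p8.png

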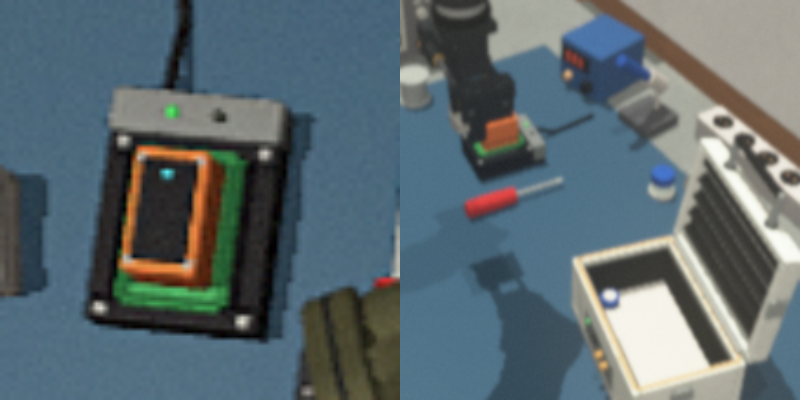

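The tracker stands in the cradle, in the top crop at about (167,215). The lid is open and the arm is clear of everything. I do one numeric check before handing in.

```bash
python3 - <<'E'
from m import *
s=snap('top');im=s['image'];h=cv2.cvtColor(im,cv2.COLOR_RGB2HSV)
m=cv2.inRange(h,(0,130,60),(18,255,255));m[:, :195]=0;m[:,225:]=0;m[:240]=0;m[:,:][285:]=0
ys,xs=np.nonzero(m);o=cv2.convexHull(np.c_[xs,ys].astype(np.int32));k=np.zeros_like(m);cv2.fillPoly(k,[o],255)
p=cont(cv2.inRange(h,(0,0,0),(180,255,75))&k&~m,195,240,225,285);print(rect(s,p,.084),rect(s,p,.09))
print(rect(s,cont(cv2.inRange(h,(45,100,60),(80,255,255)),180,235,250,300),.04))
E
```

```text
(array([548.5, 230.3]), array([26., 50.]), 83.0) (array([547.3, 229.1]), array([26., 50.]), 83.0)
(array([546.9, 231.3]), array([59., 84.]), 82.8)
```

```bash
python3 -c "
from plant import r
print(r.finish_job())"
```

```text
the job is handed in; nothing more can be done
None
```

The job is handed in: the lid is open on its stop, and the orange tracker stands upright in the green cradle after being held fully down at about 25 N for over a second; `finish_job()` returned no verdict.

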